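# Tip two tea cartons face down for labelling

## Robot

A 7-joint arm with a two-finger parallel gripper is mounted at the origin on the work surface. World frame = base frame: x ahead of the robot, y to its left, z up, the work surface at z = 0. Lengths are in m, angles in rad, forces in N, time in s.
With the tool pointing down it reaches from about 0.4 to 0.9 m from the base axis. Payload 5.5 kg.
Tool frame: the origin (TCP) lies midway between the tips of the shut fingers; the grasp point (between the pads) lies 19 mm behind it (manip.tcp_to_grasp is the distance from the TCP to the grasp point, in m); z points along the fingers, y is the direction in which the jaws open and shut (so a half turn about z gives the same grasp; the last joint's range is limited). The gripper opens to 85 mm and grips with 20 to 120 N. Pads are 22 mm wide; open, the fingers measure 114 mm over their backs; the gripper's body (76 mm by 85 mm) begins 54 mm behind the grasp point. The pads swing forward as they close: fully open they stand 13 mm farther back than shut.
Start: joints at [-0.933, 0.501, -0.427, 1.55, 0.221, 1.138, -0.21], TCP at [0.238, 0.605, 0.231] pointing down, gripper open.
Joint ranges: [-2.88, 2.88], [-0.31, 2.03], [-1.54, 1.56], [0.2, 2.42], [-1.41, 4.55], [0.19, 2.02], [-2.57, 2.57]. Speed limits (rad/s): [2.57, 2.57, 3.14, 3.14, 3.14, 3.14, 3.14].

## Interface

Orientations are given as a unit quaternion [w, x, y, z].
In Python, from rig import manip gives the robot as it stands. The module is installed in compiled form; this text tells all that it offers.
- The arm moves only by the tool move_arm, never from a script. Its arguments are lists of equal length, an entry for each row: "dp": the shift along the world's x, y, z normalised to -1 to 1, where 1 is 0.025 m, a list of three; "delta_rot": the turn, a rotation vector about the world's x, y, z normalised to -1 to 1, where 1 is 6 degrees, a list of three; "jaw": the closure, from 0 (fully open) to 1 (shut). A call has 1 to 12 rows; each row shifts and turns the commanded pose from where the row before left it; what a row does not reach is not made up. A row lasts 1/12 s, in which the tool goes at most 41.7 mm and 7.16 degrees, less where a joint would pass 70% of its speed; a pose out of reach is approached as far as the arm can. A call with a number of a shift or a turn outside -1 to 1 is refused whole. A call with a gripper value outside its range is refused whole. The fingers move at their own pace and stop on an object; "squeeze" is the grip in N (left out, the last holds). Time passes only in rows, so rows that do not move let the fingers close. It gives the time, the measured TCP pose, the force and the opening at its end, in the units of the state.
- manip.get_state(): the state, without advancing time (a new reading comes with each control period).
- manip.grab_frame(name): name is "scene" or "side" or "wrist"; returns (picture, depth): 400x640x3 uint8, red, green, blue; 400x640 float32, m along the optical axis (not along the pixel's ray), 0 where there is no reading.
- manip.get_calibration(name): a dict with "fovy" (degrees; the focal length in pixels is half the picture's height over the tangent of half this angle, whatever the lens; pixels are square), "cx", "cy" (the principal point, pixels), "D" ([k1, k2, p1, p2, k3] as OpenCV has them; the pictures are not rectified), "pose" (4x4, takes a point from camera to world coordinates). Camera axes: x right, y up, looking along -z (the intrinsics and any distortion apply to the point x, -y, -z); pixel columns grow to the right and rows downward; lengths in m; the calibration is good to about 2 mm. A picture is of the moment at which its call begins: read the wrist's pose just before it. get_calibration takes no time and is no camera call; for the wrist camera it gives the pose at the moment of the call.
- manip.close_job(): hands the job in, once; it reports no verdict.
Trained networks look in the newest picture that a camera, given by its name, has taken for a name from the list of things; names that differ only in an ending like _2 or _b are one class to them, and where a whole thing is asked for, a point or a joint stands for the part that bears it (a point fixed in the world has none). Each returns a list of dicts, best first, with "score" (0 to 1); they miss things now and then, are a little off and sometimes report something else, mostly with a low value. They report only what shows in the picture. A call takes as long as a camera call.
- manip.boxes_of(query, camera): "xyz" ([x, y, z] in m, in world coordinates, good to about 4 mm: the middle of the surface that is visible of it).
The state is a dict: "time_s": time; "q": joint angles; "qvel": joint speeds; "joint_torque": joint torques, N m; "tcp_pos": TCP position; "ee_rot": TCP orientation; "force": force on the tool from outside, world axes, zero at the start; "wrist_torque": the same for the moment, N m; "gripper_width": finger opening in m.
Only numpy, scipy, OpenCV 4.12 (cv2) and the standard library are available. Lean on these libraries where they do the work, as an engineer would, in place of code of your own. Each camera call takes 0.05 s, during which the arm holds its last target. There are 200 camera calls.

## Task

Two tea cartons, a tall one and a squat one, each stand at the end of a labelling mat: push each one high up on its plain back so that it topples forward and lies flat on its printed front, wholly inside the white frame on its mat, back up, ready for a price label. Do not grip, lift or carry the cartons, and leave everything else on the counter where it stands.

Things in the scene. Friction and masses are not known exactly. Their poses are not given: they have to be found in the camera images.
- tall_carton: closed kraft tea carton, 180 mm tall, 60 mm wide (y), 50 mm deep (x), 0.1 to 0.22 kg, standing loose on the long mat at the frame's -x end, straddling the middle of that frame line. Origin: centre of its underside; z up through its height; +x points out of its printed front (white label and window), which faces the frame; the plain back is at x = -25 mm.
- tall_carton_foot_left (a point): corner of the tall carton's printed front face: bottom edge, its +y end
- tall_carton_foot_right (a point): corner of the tall carton's printed front face: bottom edge, its -y end
- tall_carton_top_left (a point): corner of the tall carton's printed front face: top edge, its +y end
- tall_carton_top_right (a point): corner of the tall carton's printed front face: top edge, its -y end
- squat_carton: closed kraft tea carton, 130 mm tall, 75 mm wide (y), 45 mm deep (x), 0.1 to 0.22 kg, standing loose on the short mat at the frame's -x end, straddling the middle of that frame line. Origin: centre of its underside; z up through its height; +x points out of its printed front (white label and window), which faces the frame; the plain back is at x = -22.5 mm.
- squat_carton_foot_left (a point): corner of the squat carton's printed front face: bottom edge, its +y end
- squat_carton_foot_right (a point): corner of the squat carton's printed front face: bottom edge, its -y end
- squat_carton_top_left (a point): corner of the squat carton's printed front face: top edge, its +y end
- squat_carton_top_right (a point): corner of the squat carton's printed front face: top edge, its -y end
- long_mat: dark rubber labelling mat, 290 x 140 mm, 3 mm thick, fixed flat on the counter (its x from -160 to +130 mm), with a white rectangular frame printed on it for the tall carton: 220 mm (x) by 100 mm (y) inside, line 5 mm wide. Origin: under the frame's centre, at counter height; +x points away from the standing carton's end, z up.
- short_mat: dark rubber labelling mat, 240 x 150 mm, 3 mm thick, fixed flat on the counter (its x from -135 to +105 mm), with a white rectangular frame printed on it for the squat carton: 170 mm (x) by 112 mm (y) inside, line 5 mm wide. Origin: under the frame's centre, at counter height; +x points away from the standing carton's end, z up.
- tin: aluminium tin with paper label, 60 mm diameter, 85 mm tall, between the mats; origin at centre of underside. Leave it alone.
- jar: amber glass jar with steel cap, 68 mm diameter, 100 mm tall, between the mats further out; origin at centre of underside. Leave it alone.
- spare_carton: small kraft carton, 110 mm tall, 70 mm wide, 45 mm deep, standing off to one side of the mats; origin at centre of underside. Leave it alone.
- tape_roll: roll of paper tape lying flat, 90 mm diameter, 24 mm high, off to one side; origin at centre of underside. Leave it alone.
- scoop: steel spoon-shaped scoop lying flat off to the robot's left; origin under the middle. Leave it alone.
- price_stand: blank white price-sign stand, 125 mm tall, sign 100 mm wide, off to one side; origin at centre of underside. Leave it alone.

How it is judged:
At the end, for the whole second after the job is handed in: Both cartons lie flat on their printed fronts (within 0.1 rad), at rest, with all four front corners inside the outer edge of the white frame of their own mat (x of tall_carton_foot_left in the frame of long_mat between -0.115 and 0.115 m and y of tall_carton_foot_left in the frame of long_mat between -0.055 and 0.055 m and x of tall_carton_foot_right in the frame of long_mat between -0.115 and 0.115 m and y of tall_carton_foot_right in the frame of long_mat between -0.055 and 0.055 m and x of tall_carton_top_left in the frame of long_mat between -0.115 and 0.115 m and y of tall_carton_top_left in the frame of long_mat between -0.055 and 0.055 m and x of tall_carton_top_right in the frame of long_mat between -0.115 and 0.115 m and y of tall_carton_top_right in the frame of long_mat between -0.055 and 0.055 m and angle between each of tall_carton, squat_carton's own x axis and vertical above 3.04 rad and linear speed of each of tall_carton, squat_carton below 0.02 m/s and x of squat_carton_foot_left in the frame of short_mat between -0.09 and 0.09 m and y of squat_carton_foot_left in the frame of short_mat between -0.061 and 0.061 m and x of squat_carton_foot_right in the frame of short_mat between -0.09 and 0.09 m and y of squat_carton_foot_right in the frame of short_mat between -0.061 and 0.061 m and x of squat_carton_top_left in the frame of short_mat between -0.09 and 0.09 m and y of squat_carton_top_left in the frame of short_mat between -0.061 and 0.061 m and x of squat_carton_top_right in the frame of short_mat between -0.09 and 0.09 m and y of squat_carton_top_right in the frame of short_mat between -0.061 and 0.061 m); the robot touches nothing.
It fails at once if a carton is lifted: a corner of its front bottom edge rises more than 22 mm above the mat (height (world z) of any of tall_carton_foot_left, tall_carton_foot_right, squat_carton_foot_left, squat_carton_foot_right above 0.025 m).
It fails at once if another item on the counter is moved more than 20 mm or tilted (distance of any of tin, jar, spare_carton, tape_roll, scoop, price_stand from where it was at the start of the episode above 0.02 m or angle between any of tin, jar, spare_carton, tape_roll, scoop, price_stand's own z axis and vertical above 0.3 rad).
It also fails if it takes over 43 s, if anything falls off the work surface, if the arm or the gripper's body presses on something with over 40 N, if the wrist force passes 120 N, or if a joint passes its speed limit or range.

## Working session

There is one attempt and no reset: what is moved stays moved. The work goes in short steps, Python scripts to look and compute and a tool call to move; the robot and the scene stay as the last step left them, time stands still between calls to the robot, and variables do not carry over. Pictures are saved under pics/ and viewed, about 8 in all and at most 12, crops included, and the job is handed in when it is done.

Besides the shell and the picture viewer there is one more tool, called after ">>>" as name(argument=value, ...) on one line, values as JSON. move_arm: Moves the arm, as the interface text tells. Scaled input: -1 to 1 covers 0.025 m each way for a shift and 6 degrees each way for a turn. Its arguments: {"type":"object","properties":{"dp":{"type":"array"},"delta_rot":{"type":"array"},"jaw":{"type":"array"},"squeeze":{"type":"number"}},"required":["dp","delta_rot","jaw"]}

```bash
mkdir -p pics; cat > h.py <<'E'
import numpy as np,cv2
from rig import manip
def cloud(name):
    c=manip.get_calibration(name); im,d=manip.grab_frame(name)
    f=200/np.tan(np.radians(c["fovy"])/2)
    K=np.array([[f,0,c["cx"]],[0,f,c["cy"]],[0,0,1]])
    v,u=np.mgrid[0:400,0:640]
    p=cv2.undistortPoints(np.stack([u,v],-1).reshape(-1,1,2).astype(np.float64),K,np.array(c["D"])).reshape(400,640,2)
    P=np.stack([p[...,0]*d,-p[...,1]*d,-d],-1)
    T=np.array(c["pose"]); W=P@T[:3,:3].T+T[:3,3]; W[d==0]=np.nan
    return im,W
E
python3 - <<'E'
from h import *
for n in ["scene","side"]:
    im,W=cloud(n); cv2.imwrite(f"pics/{n}0.png",im[...,::-1]); np.savez(f"{n}0.npz",im=im,W=W)
    print(n,np.array(manip.get_calibration(n)["pose"]).round(3).tolist())
for q in ["tall_carton","squat_carton","long_mat","short_mat","tin","jar","spare_carton","tape_roll","scoop","price_stand"]:
    print(q,[(np.round(b["xyz"],3).tolist(),round(b["score"],2)) for b in manip.boxes_of(q,"scene")[:2]])
print(manip.get_state())
E
```

```text
scene [[-0.696, -0.608, 0.381, 1.104], [0.718, -0.584, 0.378, 0.548], [-0.007, 0.537, 0.843, 1.386], [0.0, 0.0, 0.0, 1.0]]
side [[0.835, 0.376, -0.401, 0.026], [-0.55, 0.572, -0.609, -0.818], [0.0, 0.729, 0.684, 1.047], [0.0, 0.0, 0.0, 1.0]]
tall_carton [([0.479, 0.314, 0.137], 0.84)]
squat_carton [([0.539, -0.206, 0.098], 0.63)]
long_mat [([0.588, 0.285, 0.003], 0.75), ([0.582, -0.478, 0.091], 0.16)]
short_mat [([0.624, -0.178, -0.001], 0.64), ([0.582, -0.478, 0.09], 0.53)]
tin [([0.491, 0.024, 0.074], 0.71), ([0.538, -0.203, 0.099], 0.2)]
jar [([0.718, 0.009, 0.092], 0.9)]
spare_carton [([0.584, -0.475, 0.094], 0.93)]
tape_roll [([0.422, -0.476, 0.024], 0.64)]
scoop [([0.376, 0.542, 0.017], 0.77), ([0.423, -0.478, 0.023], 0.67)]
price_stand [([0.566, 0.501, 0.005], 0.95), ([0.482, 0.309, 0.142], 0.57)]
{'time_s': 0.6, 'q': array([-0.9327983 ,  0.50087699, -0.42701952,  1.55039087,  0.22079375,
        1.13828509, -0.21026927]), 'qvel': array([ 4.89678177e-05, -7.81816300e-04,  7.83635612e-04,  1.87860606e-04,
       -3.19470027e-05, -1.45205226e-03,  1.06809851e-03]), 'joint_torque': array([ 9.17573052e-04, -5.69032073e+01, -5.80641970e+00, -2.81191599e+01,
        1.29469112e-02,  2.32750303e-03, -1.05530714e-05]), 'tcp_pos': array([0.23791129, 0.60490843, 0.23132963]), 'ee_rot': array([-1.79654973e-05,  1.86268487e-01,  9.82498880e-01,  3.55396775e-05]), 'force': array([-0.16770503,  1.27799514,  0.00629974]), 'wrist_torque': array([ 0.00084709,  0.05162924, -0.00553286]), 'gripper_width': 0.08554488563494882}
```

View pics/scene0.png

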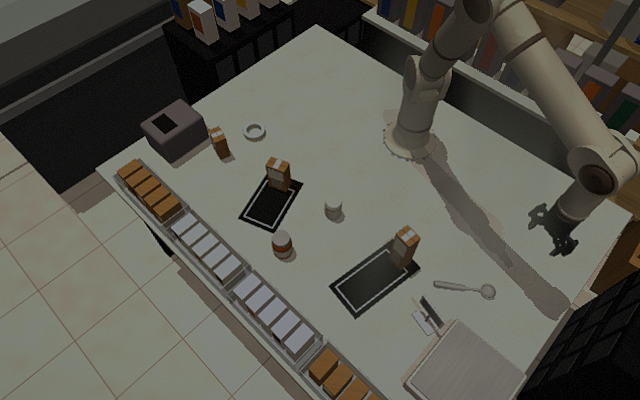

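View pics/side0.png

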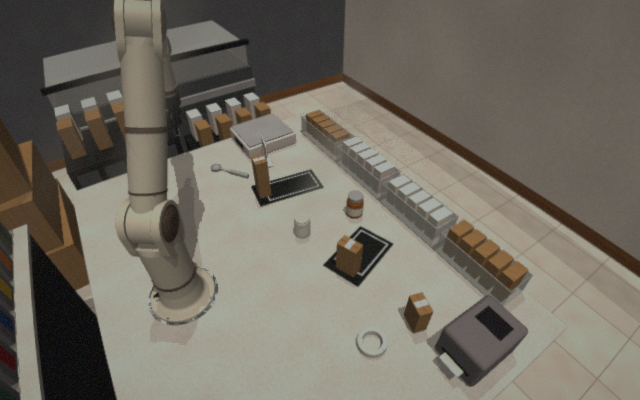

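```bash
python3 - <<'E'
import numpy as np,cv2
pts={}
A={n:np.load(f"{n}0.npz") for n in["scene","side"]}
for name,c,h,w,dp,L,M,off in [("tall",(.50,.30),.183,.06,.05,.29,.14,-.015),("squat",(.55,-.2),.133,.075,.045,.24,.15,-.015)]:
  for n,a in A.items():
    W=a["W"];im=a["im"].astype(float).mean(-1)
    near=np.hypot(W[...,0]-c[0]-.08,W[...,1]-c[1])<.2
    top=near&(abs(W[...,2]-h)<.006)&(np.hypot(W[...,0]-c[0],W[...,1]-c[1])<.1)
    r=cv2.minAreaRect(W[top][:,:2].astype(np.float32)); print(name,n,"top",top.sum(),np.round(r[0],4),np.round(r[1],4),round(r[2],1), W[top].mean(0).round(4))
    mat=near&(abs(W[...,2])<.012)&(im<45)
    m8=cv2.morphologyEx(mat.astype(np.uint8),cv2.MORPH_OPEN,np.ones((2,2)))
    k,l,s,_=cv2.connectedComponentsWithStats(m8); i=1+np.argmax(s[1:,4]); q=W[l==i][:,:2]
    r=cv2.minAreaRect(q.astype(np.float32)); print("   mat",len(q),np.round(r[0],4),np.round(r[1],4),round(r[2],1),cv2.boxPoints(r).round(3).tolist())
    body=near&(W[...,2]>.025)&(W[...,2]<h+.01)&(np.hypot(W[...,0]-c[0],W[...,1]-c[1])<.1)
    r=cv2.minAreaRect(W[body][:,:2].astype(np.float32));print("   body",body.sum(),np.round(r[0],4),np.round(r[1],4),round(r[2],1))
o=[]
for n,a in A.items():
  im=a["im"][...,::-1]
  for u,v in ([(370,260),(265,190)] if n=="scene" else [(285,180),(355,250)]):
    o.append(cv2.resize(np.clip(im[v-50:v+50,u-65:u+65].astype(float)*1.6,0,255).astype(np.uint8),(390,300),interpolation=cv2.INTER_CUBIC))
cv2.imwrite("pics/crop.png",np.vstack([np.hstack(o[:2]),np.hstack(o[2:])]))
E
```

```text
tall scene top 284 [0.4593 0.3073] [0.0605 0.0525] 84.9 [0.4593 0.3076 0.1826]
   mat 1659 [nan nan] [0. 0.] 0.0 [[nan, nan], [nan, nan], [nan, nan], [nan, nan]]
   body 803 [0.4594 0.3072] [0.0609 0.0541] 83.1
tall side top 128 [0.4549 0.3034] [0.0636 0.0499] 82.0 [0.4544 0.3019 0.1825]
   mat 361 [0.5528 0.2801] [0.092  0.1649] 83.9 [[0.4659999907016754, 0.24300000071525574], [0.6299999952316284, 0.22599999606609344], [0.6399999856948853, 0.31700000166893005], [0.47600001096725464, 0.33500000834465027]]
   body 562 [0.4543 0.3017] [0.0674 0.0511] 82.6
squat scene top 222 [ 0.5262 -0.2143] [0.0497 0.0763] 22.2 [ 0.5268 -0.2139  0.1326]
   mat 1033 [ 0.608  -0.1765] [0.161  0.1113] 20.3 [[0.5130000114440918, -0.15199999511241913], [0.5519999861717224, -0.25699999928474426], [0.703000009059906, -0.20100000500679016], [0.6639999747276306, -0.09600000083446503]]
   body 603 [ 0.5251 -0.2146] [0.0535 0.0778] 21.0
squat side top 268 [ 0.5238 -0.2187] [0.0485 0.0782] 17.2 [ 0.5226 -0.2209  0.1323]
   mat 493 [ 0.6411 -0.2141] [0.184  0.0836] 51.2 [[0.5509999990463257, -0.25999999046325684], [0.6159999966621399, -0.31200000643730164], [0.7310000061988831, -0.16899999976158142], [0.6660000085830688, -0.11599999666213989]]
   body 743 [ 0.5243 -0.2191] [0.0505 0.0774] 20.3
```

View pics/crop.png

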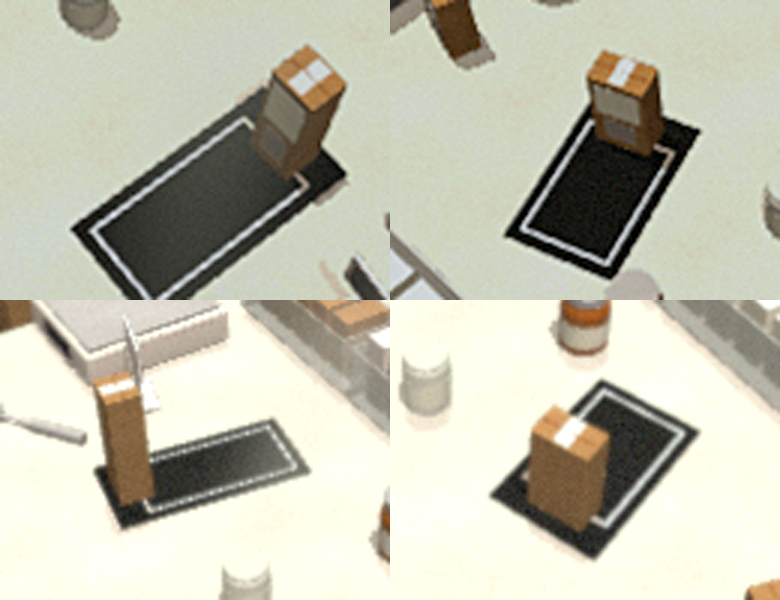

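The scene and side views show the tall carton at around (405,245) and (260,180), and the squat one at around (277,172) and (348,255). Both stand at the -x ends of their frames and look aligned with them. I'll fit the mat poses from the visible corners.

```bash
cat > fit.py <<'E'
from h import *
from scipy.optimize import least_squares
def ray(n,px,z):
    c=manip.get_calibration(n); f=200/np.tan(np.radians(c["fovy"])/2)
    p=cv2.undistortPoints(np.array(px,float).reshape(-1,1,2),np.array([[f,0,c["cx"]],[0,f,c["cy"]],[0,0,1]]),np.array(c["D"])).reshape(-1,2)
    T=np.array(c["pose"]); d=np.c_[p[:,0],-p[:,1],-np.ones(len(p))]@T[:3,:3].T
    return (T[:3,3]+d*((z-T[2,3])/d[:,2])[:,None])[:,:2]
def tf(v,m): c,s=np.cos(v[2]),np.sin(v[2]); return np.array(m)@np.array([[c,s],[-s,c]])+v[:2]
def fit(n,px,m,v0):
    q=ray(n,px,.003); r=least_squares(lambda v:(tf(v,m)-q).ravel(),v0); return r.x,np.abs(r.fun).max()
E
python3 - <<'E'
from fit import *
D=[("tall","scene",[(329,286),(420,268.3),(393.3,239.3)],[(.13,-.07),(-.16,.07),(-.16,-.07)],[.55,.3,-.1]),
("tall","side",[(252.7,186.7),(260.7,206),(323.3,186.7),(310.7,170)],[(-.16,.07),(-.16,-.07),(.13,-.07),(.13,.07)],[.55,.3,-.1]),
("squat","scene",[(239,218.3),(274.3,233.3),(303.3,183.3)],[(.105,-.075),(.105,.075),(-.135,.075)],[.6,-.2,.35]),
("squat","side",[(324,265),(359,285.7),(392.7,244),(360.3,226.7)],[(-.135,.075),(-.135,-.075),(.105,-.075),(.105,.075)],[.6,-.2,.35])]
C={"tall":{"scene":(.4593,.3073),"side":(.4549,.3034)},"squat":{"scene":(.5262,-.2143),"side":(.5238,-.2187)}}
for k,n,px,m,v0 in D:
    v,e=fit(n,px,m,v0); d=np.array(C[k][n])-v[:2]; c,s=np.cos(v[2]),np.sin(v[2])
    print(k,n,v[:2].round(4),np.degrees(v[2]).round(1),"err",e.round(4),"carton in mat",(c*d[0]+s*d[1]).round(4),(c*d[1]-s*d[0]).round(4))
E
```

```text
tall scene [0.576  0.2869] -8.9 err 0.0031 carton in mat -0.1184 0.0021
tall side [0.5753 0.2775] -8.3 err 0.0058 carton in mat -0.1229 0.0081
squat scene [ 0.6077 -0.1799] 19.4 err 0.0024 carton in mat -0.0882 -0.0054
squat side [ 0.6099 -0.1875] 19.4 err 0.0049 carton in mat -0.0916 -0.0008
```

>>> move_arm(dp=[[0.5,-0.97,0],[0.5,-0.97,0],[0.5,-0.97,0],[0.5,-0.97,0],[0.5,-0.97,0],[0.5,-0.97,0],[0.5,-0.97,0],[0.5,-0.97,0],[0.5,-0.97,0],[0.5,-0.97,0],[0.5,-0.97,0],[0.5,-0.97,0]], delta_rot=[[0,0,0.2],[0,0,0.2],[0,0,0.2],[0,0,0.2],[0,0,0.2],[0,0,0.2],[0,0,0.2],[0,0,0.2],[0,0,0.2],[0,0,0.2],[0,0,0.2],[0,0,0.2]], jaw=[1,1,1,1,1,1,1,1,1,1,1,1], squeeze=20)

```text
time_s: 1.6
tcp_pos: [0.3884, 0.3127, 0.2316]
ee_rot: [0.0, 0.061, 0.998, 0.0]
force: [0.4, 0.4, 0.5]
gripper_width: 0.0003
```

>>> move_arm(dp=[[0,0,0],[0,0,-0.6],[0,0,-0.6],[0,0,-0.6],[0,0,-0.6],[0,0,-0.6],[0,0,0],[0,0,0]], delta_rot=[[0,0,0],[0,0,0],[0,0,0],[0,0,0],[0,0,0],[0,0,0],[0,0,0],[0,0,0]], jaw=[1,1,1,1,1,1,1,1])

```text
time_s: 2.27
tcp_pos: [0.3873, 0.3139, 0.156]
ee_rot: [-0.001, 0.062, 0.998, -0.0]
force: [0.6, -0.1, 0.1]
gripper_width: 0.0
```

>>> move_arm(dp=[[0.25,-0.033,0],[0.25,-0.033,0],[0.25,-0.033,0],[0.25,-0.033,0],[0.2,-0.026,0],[0.2,-0.026,0],[0.2,-0.026,0],[0.2,-0.026,0],[0.2,-0.026,0],[0.2,-0.026,0],[0.2,-0.026,0],[0.2,-0.026,0]], delta_rot=[[0,0,0],[0,0,0],[0,0,0],[0,0,0],[0,0,0],[0,0,0],[0,0,0],[0,0,0],[0,0,0],[0,0,0],[0,0,0],[0,0,0]], jaw=[1,1,1,1,1,1,1,1,1,1,1,1])

```text
time_s: 3.27
tcp_pos: [0.4534, 0.3053, 0.1563]
ee_rot: [-0.0, 0.062, 0.998, 0.0]
force: [-0.1, 0.1, -0.1]
gripper_width: 0.0001
```

```bash
python3 - <<'E'
from h import *
im,_=manip.grab_frame("side"); cv2.imwrite("pics/s1.png",cv2.resize(im[100:260,180:440,::-1],(780,480),interpolation=cv2.INTER_CUBIC))
E
```

```text
(no output)
```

View pics/s1.png

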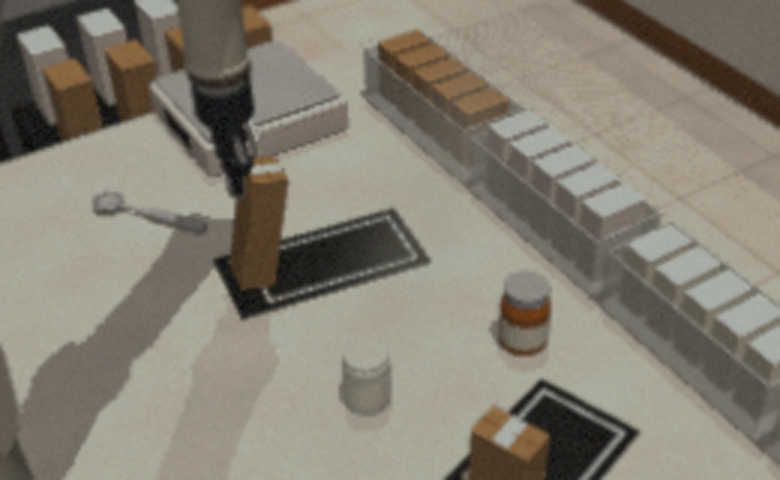

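The tall carton is tilting forward about its front foot (crop ~(260,225)) and hasn't slid. I'll keep pushing.

>>> move_arm(dp=[[0.15,-0.02,0],[0.15,-0.02,0],[0.15,-0.02,0],[0.15,-0.02,0],[0.15,-0.02,0],[0.15,-0.02,0],[0,0,0],[0,0,0],[0,0,0],[0,0,0],[0,0,0],[0,0,0]], delta_rot=[[0,0,0],[0,0,0],[0,0,0],[0,0,0],[0,0,0],[0,0,0],[0,0,0],[0,0,0],[0,0,0],[0,0,0],[0,0,0],[0,0,0]], jaw=[1,1,1,1,1,1,1,1,1,1,1,1])

```text
time_s: 4.32
tcp_pos: [0.4752, 0.3025, 0.1563]
ee_rot: [-0.0, 0.062, 0.998, -0.0]
force: [-0.7, 0.0, 0.5]
gripper_width: -0.0002
```

```bash
cat > chk.py <<'E'
from h import *
for n in["scene","side"]:
    im,W=cloud(n)
    for k,c,z in[("tall",(.56,.29),.053),("squat",(.6,-.19),.048)]:
        near=np.hypot(W[...,0]-c[0],W[...,1]-c[1])<.17
        t=near&(abs(W[...,2]-z)<.006)&(im[...,0]>im[...,2].astype(int)+15)
        hi=near&(W[...,2]>z+.02)
        print(n,k,"hi",hi.sum(),"top",t.sum(),end=" ")
        if t.sum()>20:
            r=cv2.minAreaRect(W[t][:,:2].astype(np.float32));print(np.round(r[0],4),np.round(r[1],4),round(r[2],1))
        else:print()
E
python3 chk.py
```

```text
scene tall hi 5237 top 942 [0.5736 0.2913] [0.0614 0.1821] 82.7
scene squat hi 456 top 26 [ 0.5404 -0.2001] [0.0352 0.0789] 46.0
side tall hi 1936 top 390 [0.5713 0.2875] [0.068  0.1801] 82.7
side squat hi 552 top 52 [ 0.5097 -0.2322] [0.0329 0.0831] 46.7
```

>>> move_arm(dp=[[-0.3,0,0.75],[-0.3,0,0.75],[0,-0.4,0.75],[0,-0.9,0.75],[0,-0.94,0],[0,-0.94,0],[0,-0.94,0],[0,-0.94,0],[0,-0.94,0],[0,-0.94,0],[0,-0.94,0],[0,-0.94,0]], delta_rot=[[0,0,0],[0,0,0],[0,0,0.25],[0,0,0.25],[0,0,0.25],[0,0,0.25],[0,0,0.25],[0,0,0.25],[0,0,0.25],[0,0,0.25],[0,0,0.25],[0,0,0.25]], jaw=[1,1,1,1,1,1,1,1,1,1,1,1])

```text
time_s: 5.42
tcp_pos: [0.4603, 0.0808, 0.2315]
ee_rot: [0.0, -0.07, 0.998, -0.0]
force: [0.2, -0.1, -1.1]
gripper_width: 0.0
```

>>> move_arm(dp=[[0,-0.94,0],[0,-0.94,0],[0,-0.94,0],[0,-0.94,0],[0,-0.94,0],[0,-0.94,0],[0,-0.94,0],[0,-0.94,0],[0,-0.94,0],[0,-0.94,0],[0,-0.94,0],[0,-0.94,0]], delta_rot=[[0,0,0.25],[0,0,0.25],[0,0,0.25],[0,0,0.25],[0,0,0.25],[0,0,0.25],[0,0,0.25],[0,0,0.25],[0,0,0],[0,0,0],[0,0,0],[0,0,0]], jaw=[1,1,1,1,1,1,1,1,1,1,1,1])

```text
time_s: 6.42
tcp_pos: [0.4603, -0.2012, 0.2315]
ee_rot: [0.0, -0.173, 0.985, -0.0]
force: [0.8, 0.4, -0.5]
gripper_width: -0.0002
```

>>> move_arm(dp=[[0,-0.6,0],[0,-0.6,0],[0,0,0]], delta_rot=[[0,0,0],[0,0,0],[0,0,0]], jaw=[1,1,1])

```text
time_s: 6.67
tcp_pos: [0.4598, -0.2337, 0.2313]
ee_rot: [-0.0, -0.171, 0.985, -0.001]
force: [-0.4, -1.2, 0.3]
gripper_width: -0.0
```

>>> move_arm(dp=[[0,-0.25,-0.84],[0,0,-0.84],[0,0,-0.84],[0,0,-0.84],[0,0,-0.84],[0,0,-0.84],[0,0,0],[0,0,0]], delta_rot=[[0,0,0],[0,0,0],[0,0,0],[0,0,0],[0,0,0],[0,0,0],[0,0,0],[0,0,0]], jaw=[1,1,1,1,1,1,1,1])

```text
time_s: 7.33
tcp_pos: [0.4597, -0.235, 0.1047]
ee_rot: [-0.001, -0.173, 0.985, 0.001]
force: [-0.0, 0.3, -0.3]
gripper_width: 0.0
```

>>> move_arm(dp=[[0.235,0.085,0],[0.235,0.085,0],[0.235,0.085,0],[0.235,0.085,0],[0.17,0.062,0],[0.17,0.062,0],[0.17,0.062,0],[0.17,0.062,0],[0.17,0.062,0],[0.17,0.062,0],[0.17,0.062,0],[0.17,0.062,0]], delta_rot=[[0,0,0],[0,0,0],[0,0,0],[0,0,0],[0,0,0],[0,0,0],[0,0,0],[0,0,0],[0,0,0],[0,0,0],[0,0,0],[0,0,0]], jaw=[1,1,1,1,1,1,1,1,1,1,1,1])

```text
time_s: 8.33
tcp_pos: [0.5184, -0.2153, 0.1053]
ee_rot: [-0.0, -0.173, 0.985, 0.0]
force: [-1.3, 1.8, -0.3]
gripper_width: 0.0001
```

>>> move_arm(dp=[[0.14,0.05,0],[0.14,0.05,0],[0.14,0.05,0],[0.14,0.05,0],[0.14,0.05,0],[0,0,0],[0,0,0],[0,0,0],[0,0,0],[0,0,0],[0,0,0],[0,0,0]], delta_rot=[[0,0,0],[0,0,0],[0,0,0],[0,0,0],[0,0,0],[0,0,0],[0,0,0],[0,0,0],[0,0,0],[0,0,0],[0,0,0],[0,0,0]], jaw=[1,1,1,1,1,1,1,1,1,1,1,1])

```text
time_s: 9.33
tcp_pos: [0.5353, -0.2093, 0.1053]
ee_rot: [-0.0, -0.173, 0.985, -0.0]
force: [-0.1, -0.7, -0.0]
gripper_width: 0.0002
```

```bash
python3 chk.py
```

```text
scene tall hi 24 top 945 [0.574 0.291] [0.061  0.1816] 82.3
scene squat hi 4025 top 600 [ 0.6108 -0.1827] [0.1339 0.0765] 19.7
side tall hi 18 top 397 [0.5716 0.2864] [0.0683 0.1814] 81.8
side squat hi 3832 top 442 [ 0.6095 -0.1876] [0.1342 0.0769] 20.4
```

Both cartons are down and close to centred on their mats. I'll back the tool off and up, then check.

>>> move_arm(dp=[[-0.4,-0.1,0.7],[-0.5,-0.1,0.7],[-0.5,-0.1,0.7],[-0.5,-0.1,0.7],[-0.5,-0.1,0.7],[-0.5,-0.1,0.7],[-0.5,-0.1,0.7],[0,0,0],[0,0,0],[0,0,0]], delta_rot=[[0,0,0],[0,0,0],[0,0,0],[0,0,0],[0,0,0],[0,0,0],[0,0,0],[0,0,0],[0,0,0],[0,0,0]], jaw=[1,1,1,1,1,1,1,1,1,1])

```text
time_s: 10.27
tcp_pos: [0.4506, -0.2264, 0.2275]
ee_rot: [0.0, -0.173, 0.985, 0.0]
force: [0.2, 0.2, 0.2]
gripper_width: 0.0001
```

```bash
python3 chk.py; python3 - <<'E'
from h import *
im,_=manip.grab_frame("scene"); cv2.imwrite("pics/end.png",cv2.resize(np.clip(im[130:330,200:460,::-1]*1.5,0,255).astype(np.uint8),(780,600),interpolation=cv2.INTER_CUBIC))
E
```

```text
scene tall hi 23 top 933 [0.5729 0.2909] [0.0617 0.1816] 82.2
scene squat hi 2905 top 606 [ 0.611  -0.1817] [0.1342 0.0768] 20.6
side tall hi 16 top 399 [0.5714 0.287 ] [0.0677 0.1804] 82.1
side squat hi 1337 top 612 [ 0.6085 -0.1879] [0.1344 0.0764] 20.6
```

View pics/end.png

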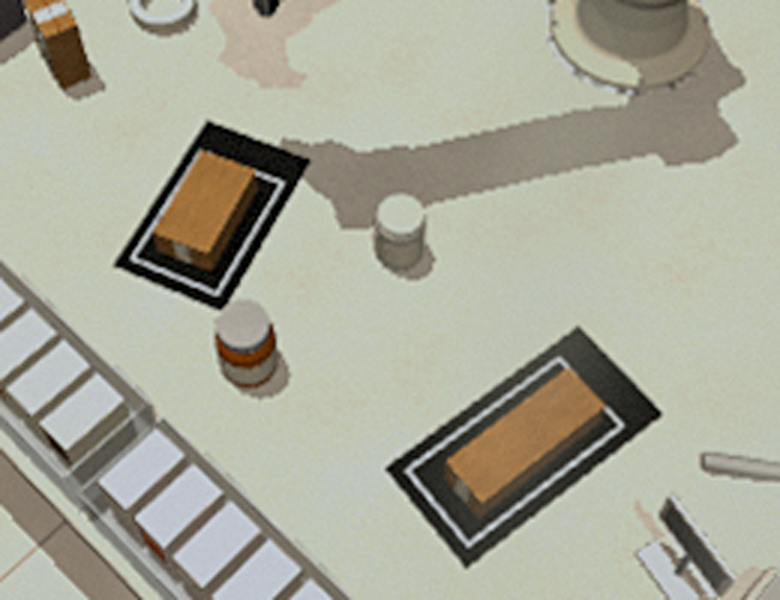

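Both cartons lie flat, back up, inside their frames: squat at crop ~(205,205), tall at ~(525,435). The tin, jar and other items in view are still standing where they were, and the gripper is clear.

```bash
python3 -c "
from rig import manip
print(manip.close_job())"
```

```text
the job is handed in; nothing more can be done
None
```

I toppled both cartons forward by pushing high on their backs with the shut fingers, then backed the tool off and handed the job in at about 10.5 s of the 43 s allowed. `close_job` gave no verdict.

- **Tall carton:** it lies flat on its front, centred at about (0.572, 0.289). The mat centre was measured at about (0.576, 0.282), and the yaw difference is about 1°. That leaves an estimated 15 mm or more to the outer edge of the frame on every side.
- **Squat carton:** it lies flat on its front, centred at about (0.610, -0.185). The mat centre was measured at about (0.609, -0.184), also about 1° off in yaw. It has about 20 mm to spare.
- **Rest of the counter:** in the last picture the items in view stand where they were. I checked them by eye only, and some were cropped or out of frame. The wrist force read near zero with the tool clear of everything.
- **Disagreement:** the two cameras differed by up to about 10 mm in y on the mats and up to about 6 mm on the cartons, so the centres above are averages. The difference is within the slack.

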